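# Shim the rocking bench scale

### The job

The bench scale rocks because the screw foot at one corner, the one the wooden wedge lies in front of, does not reach the bench. With the fingers only, without picking anything up, push the wedge thin end first under the middle of that foot until it is just snug, so that the scale stays level; then press down firmly on the screw head above that foot (about 10 N, kept up for half a second) to check that the scale no longer rocks, and let go. Leave the scale where it stands and do not disturb the other things around it.

Things in the scene. Friction and masses are not known exactly. Their poses are not given: they have to be found in the camera images.
- scale: Loose grey bench scale, about 2.2 kg. Housing 180 x 180 mm, 26 to 56 mm up; round steel pan on it (radius 72, top at 68 mm). Origin at bench level under its middle, z up; the display faces its -x. At the corners, 80 mm from the middle in x and y, screw feet in round lugs (radius 18 mm, 28 to 38 mm up). Three feet stand on the bench; the one at -x +y, opposite the black block, is short.
- short_foot (a point): Centre of the flat underside of the short foot, a rubber disc of radius 11 mm, 10 mm tall; in the scale's frame at (-80, 80, 8) mm, so 8 mm above the bench. The scale rests steadily on the other three feet, but over 2 to 4 N pressed on this corner rocks it down by up to 8 mm; on a snug wedge it does not sink.
- screw_head (a point): Where to press: centre of the top of the steel screw head above the short foot, a disc of radius 10 mm, 62 mm above the bench, 6 mm above the housing's top; in the scale's frame at (-80, 80, 62) mm. On a snug wedge it is quite rigid, so a move that stops at first touch does not press: lean on it.
- shim: Loose plain wooden wedge, 35 g, 80 mm long, 36 mm wide, flat underneath. Origin at the middle of its underside; +x points to the thin tip (2 mm thick, at x = 40 mm). It starts flat on the bench before the short foot, tip 15 to 50 mm short of it, pointing at it only roughly (up to 15 degrees and 16 mm off). Sliding it on the bench takes about 0.2 N.
- shim_butt (a point): Middle of the wedge's butt, an upright face 36 wide and 14 mm high, at (-40, 0, 7) mm in the wedge's frame; push here. Snug: foot centre 51 mm ahead of the butt, its rim touching the slope where that is 8 mm thick. Then 2 to 5 N more resist, and each 10 mm further lifts the corner 1.5 mm. The wedge jams by friction and stays as left.
- cone: Bystander: cone of thread standing up, radius 32 mm, 92 mm tall; origin at the middle of its underside.
- spool: Bystander: small thread spool standing up, radius 18 mm, 45 mm tall; origin at the middle of its underside.
- snips: Bystander: thread snips lying flat, about 120 mm long along x, 30 mm wide and 7 mm high; origin at bench level near the middle.
Mind the look-alikes: they are no part of the job. Several things look just like the shim: the one meant starts nearest to the robot's base.

How it is judged:
On the way, in this order (a step that is already met when the one before it is completed fails the run):
1. the wedge is pushed under the middle of the short foot until snug, the scale level (x of short_foot in the frame of shim between -0.012 and 0.021 m and y of short_foot in the frame of shim between -0.014 and 0.014 m and angle between scale's own z axis and vertical below 0.014 rad), for 0.2 s.
2. the short-foot corner is pressed firmly with the fingers, and the wedge carries it without the scale rocking (all of step 1 and contact force between each of the fingers, shim and scale above 3 N), for 0.2 s.
At the end, for the whole second after the job is handed in: The wedge lies flat under the short foot, the foot's centre within 14 mm of its centre line and between 21 mm tipward and 12 mm buttward of its middle; scale level within 0.014 rad; both at rest. The corner was pressed before with over 3 N, the wedge carrying over 3 N, for 0.2 s (all of step 1 and height (world z) of shim below 0.003 m and angle between shim's own z axis and vertical below 0.03 rad and linear speed of each of scale, shim below 0.01 m/s); the robot touches nothing.
It fails at once if the wedge is lifted off the bench (height (world z) of shim above 0.012 m).
It fails at once if the scale is lifted (height (world z) of scale above 0.012 m).
It fails at once if the scale is pushed more than 20 mm from its place (distance of scale from where it was at the start of the episode above 0.02 m).
It fails at once if a bystander is moved more than 20 mm or knocked over (distance of any of cone, spool, snips from where it was at the start of the episode above 0.02 m or angle between any of cone, spool, snips's own z axis and vertical above 0.5 rad).
It also fails if it takes over 72 s, if anything falls off the work surface, if the arm or the gripper's body presses on something with over 40 N, if the wrist force passes 120 N, or if a joint passes its speed limit or range.

### The arm

A 6-joint arm with a two-finger parallel gripper is mounted at the origin on the work surface. World frame = base frame: x ahead of the robot, y to its left, z up, the work surface at z = 0. Lengths are in m, angles in rad, forces in N, time in s.
With the tool pointing down it reaches from about 0.35 to 0.975 m from the base axis. Payload 7.1 kg.
Tool frame: the origin (TCP) lies at the very end of the fingers, on their centre line; the grasp point (between the pads) lies 19 mm behind it (ctrl.tcp_to_grasp is the distance from the TCP to the grasp point, in m); y points along the fingers, z is the direction in which the jaws open and shut, and the axes are right-handed (so a half turn about y gives the same grasp; the last joint's range is limited). The gripper opens to 88 mm and grips with 3 to 60 N. Pads are 20 mm wide; open, the fingers measure 115 mm over their backs; the gripper's body (75 mm by 178 mm) begins 61 mm behind the grasp point.
Start: joints at [1.205, 0.423, 1.63, -0, 1.089, -0.019], TCP at [0.212, 0.588, 0.223] pointing down, gripper open.
Joint ranges: [-3, 3], [-0.9, 2.11], [0.09, 2.58], [-1.31, 4.45], [0.11, 2.69], [-2.54, 2.54]. Speed limits (rad/s): [2.39, 2.39, 3.01, 3.14, 3.14, 3.14].

### API

Orientations are given as a unit quaternion [x, y, z, w].
In Python, from rig import sensors, snapshot, workorder, ctrl gives the robot as it stands.
- The arm moves only by the tool servo_tool, never from a script. Its argument "motion" is a list of rows, each an object with "travel": the shift along the tool's x, y, z in cm, a list of three; "dr": the turn, a rotation vector about the tool's x, y, z in degrees, a list of three; "hand": the opening, from 0 (shut) to 1 (fully open). A call has 1 to 5 rows; each row is the pose to reach, as a shift and turn from the pose commanded when the call began, along the tool's axes at that moment; what a row does not reach only later rows make up. A row lasts 1/10 s, in which the tool goes at most 50 mm and 8.59 degrees, less where a joint would pass 70% of its speed; a pose out of reach is approached as far as the arm can. A call with a gripper value outside its range is refused whole. The fingers move at their own pace and stop on an object; the grip force is fixed at half the most. Time passes only in rows, so rows that repeat a pose let the fingers close. It gives the time, the measured TCP pose, the force and the opening at its end, in the units of the state.
- sensors.observe(): the state, without advancing time (a new reading comes with each control period).
- snapshot(name): name is "scene" or "top" or "wrist"; returns a dict with "color" (384x512x3 uint8, blue, green, red), "camera_matrix" (3x3 intrinsics, pixels), "k1" (the pictures are not rectified: a ray, as slopes to the right and down, at radius r is drawn at 1 + k1 r^2 times it, then the intrinsics apply), "world_to_cam" (4x4, takes a point from world to camera coordinates); the wrist camera has in their place "hand_eye" (4x4, takes a point from camera to tool coordinates, whose origin is the TCP and whose axes are the tool frame's). Camera axes: x right, y up, looking along -z (the intrinsics and any distortion apply to the point x, -y, -z); pixel columns grow to the right and rows downward; lengths in m; the calibration is good to about 2 mm. A picture is of the moment at which its call begins: read the wrist's pose just before it. There is no depth.
- workorder.job_done(): hands the job in, once; it reports no verdict.
The state is a dict: "time_s": time; "joints": joint angles; "dq": joint speeds; "tau": joint torques, N m; "tcp_pos": TCP position; "orientation": TCP orientation; "wrist_force": force on the tool from outside, world axes, zero at the start; "wrist_torque": the same for the moment, N m; "width": opening from 0.0 (shut) to 1.0 (fully open).
Only numpy, scipy, OpenCV 4.12 (cv2) and the standard library are available. Lean on these libraries where they do the work, as an engineer would, in place of code of your own. Each camera call takes 0.05 s, during which the arm holds its last target.

## Working session

There is one attempt and no reset: what is moved stays moved. The work goes in short steps, Python scripts to look and compute and a tool call to move; the robot and the scene stay as the last step left them, time stands still between calls to the robot, and variables do not carry over. Pictures are saved under pics/ and viewed, and the job is handed in when it is done.

Besides the shell and the picture viewer there is one more tool, called after "Request:" as a command line: name --argument value ..., lists and objects as JSON in quotes. servo_tool: Moves the arm, as the interface text tells. Its arguments: {"type":"object","properties":{"motion":{"type":"array","items":{"type":"object","properties":{"travel":{"type":"array","items":{"type":"number"}},"dr":{"type":"array","items":{"type":"number"}},"hand":{"type":"number"}}}}},"required":["motion"]}

```bash
ls; mkdir -p pics; cat > h.py <<'E'
import numpy as np, cv2
from rig import sensors, snapshot, workorder, ctrl
from scipy.spatial.transform import Rotation as R
def grab(n,save=None):
    o=sensors.observe(); s=snapshot(n)
    if 'hand_eye' in s:
        T=np.eye(4);T[:3,:3]=R.from_quat(o['orientation']).as_matrix();T[:3,3]=o['tcp_pos']
        s['c2w']=T@np.array(s['hand_eye'])
    else: s['c2w']=np.linalg.inv(np.array(s['world_to_cam']))
    s['K']=np.array(s['camera_matrix']);
    if save: cv2.imwrite('pics/'+save+'.png',s['color'])
    return s
def ray(s,u,v):
    K=s['K'];p=cv2.undistortPoints(np.array([[[u,v]]],float),K,np.array([s['k1'],0,0,0,0.]))[0,0]
    d=s['c2w'][:3,:3]@np.array([p[0],-p[1],-1]);return s['c2w'][:3,3],d
def onz(s,u,v,z):
    o,d=ray(s,u,v);return o+d*(z-o[2])/d[2]
def proj(s,P):
    P=np.atleast_2d(P);w=np.linalg.inv(s['c2w']);c=P@w[:3,:3].T+w[:3,3]
    x=c[:,0]/-c[:,2];y=-c[:,1]/-c[:,2];r=x*x+y*y;k=1+s['k1']*r
    K=s['K'];return np.c_[K[0,0]*x*k+K[0,2],K[1,1]*y*k+K[1,2]]
def tri(a,pa,b,pb):
    o1,d1=ray(a,*pa);o2,d2=ray(b,*pb);A=np.c_[d1,-d2];t=np.linalg.lstsq(A,o2-o1,rcond=None)[0]
    p=o1+d1*t[0];q=o2+d2*t[1];return (p+q)/2,np.linalg.norm(p-q)
E
python3 - <<'E'
from h import *
print(sensors.observe())
for n in ['scene','top','wrist']:
    s=grab(n,n+'0');print(n,s['k1'],s['c2w'].round(3).tolist(),s['K'].tolist())
E
```

```text
pics
{'time_s': 0.0, 'joints': array([ 1.20502042e+00,  4.23837113e-01,  1.63070063e+00, -1.29792322e-05,
        1.08861565e+00, -1.90279815e-02]), 'dq': array([ 1.12224007e-03,  1.24497026e-03,  1.20179078e-04, -1.43496508e-03,
        2.55366608e-03, -1.53742780e-05]), 'tau': array([-4.42185075e-03, -5.44624114e+01, -2.73653662e+01,  6.42694579e-02,
        2.26701127e-02, -1.19193078e-04]), 'tcp_pos': array([0.21219216, 0.58727044, 0.22189986]), 'orientation': array([ 0.69704863, -0.12208005,  0.121877  , -0.69596383]), 'wrist_force': array([-0.07111403,  0.43927618, -0.08980074]), 'wrist_torque': array([-0.00197364, -0.0179481 , -0.01417452]), 'width': 1.0013828168725523}
scene -0.04305138742746946 [[-0.679, -0.395, 0.619, 1.105], [0.734, -0.355, 0.579, 0.381], [-0.009, 0.848, 0.531, 0.503], [0.0, 0.0, 0.0, 1.0]] [[403.3688154260184, 0.0, 255.83648201369562], [0.0, 403.3688154260184, 186.88936359411514], [0.0, 0.0, 1.0]]
top -0.034660929507428925 [[-0.012, 0.981, -0.195, 0.448], [-0.999, -0.019, -0.033, -0.075], [-0.036, 0.194, 0.98, 0.955], [0.0, 0.0, 0.0, 1.0]] [[388.53566727684125, 0.0, 260.071705039533], [0.0, 388.53566727684125, 188.46567262447775], [0.0, 0.0, 1.0]]
wrist 0.010654558248502961 [[0.341, -0.905, -0.253, 0.143], [0.94, 0.328, 0.094, 0.613], [-0.002, -0.27, 0.963, 0.384], [0.0, 0.0, 0.0, 1.0]] [[277.5869882191961, 0.0, 255.56018468857766], [0.0, 277.5869882191961, 194.97401672355127], [0.0, 0.0, 1.0]]
```

View pics/scene0.png

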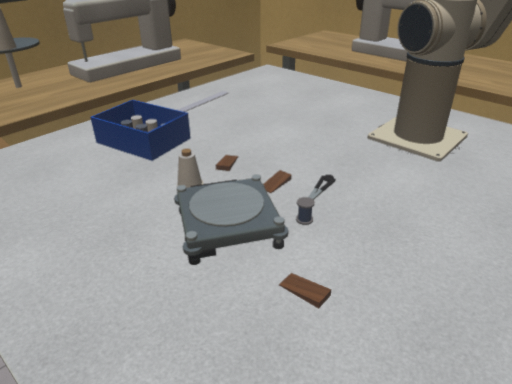

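View pics/top0.png

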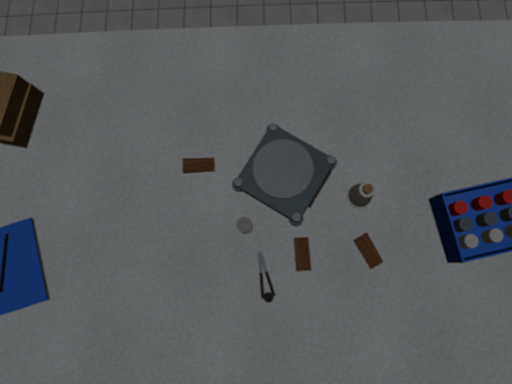

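View pics/wrist0.png

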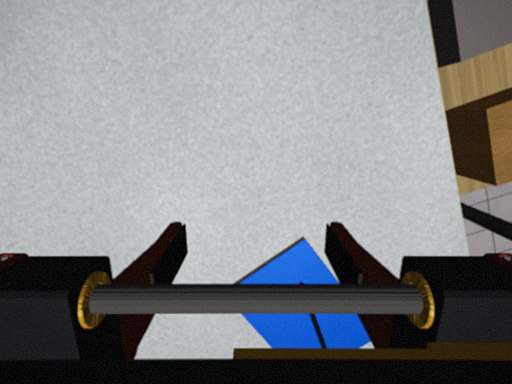

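```bash
python3 - <<'E'
from h import *
s=grab('top')
im=s['color']
cv2.imwrite('pics/topz.png',cv2.resize(cv2.convertScaleAbs(im[100:310,170:400],alpha=1.6),None,fx=2.6,fy=2.6,interpolation=cv2.INTER_CUBIC))
b,g,r=[im[...,i].astype(int) for i in range(3)]
m=((r-b>25)&(r>40)).astype(np.uint8)
for c in cv2.findContours(m,0,1)[0]:
    if cv2.contourArea(c)>100:
        q=cv2.minAreaRect(c);bx=cv2.boxPoints(q)
        P=np.array([onz(s,u,v,0.007)[:2] for u,v in bx]);print(np.round(q[0]),cv2.contourArea(c),P.round(4).tolist(),P.mean(0),np.linalg.norm(P.mean(0)))
for z,pts in ((.056,[(282,169)]),(.062,[(274,127),(332,160),(238,183),(296,216)])):
    for p in pts: print(p,onz(s,*p,z).round(4))
E
```

```text
[302. 254.] 351.5 [[0.5109, -0.124], [0.513, -0.1543], [0.439, -0.158], [0.437, -0.1282]] [ 0.47496255 -0.14110669] 0.4954800888894951
[368. 250.] 377.0 [[0.5059, -0.2688], [0.5211, -0.2972], [0.4549, -0.3306], [0.4401, -0.3025]] [ 0.48048549 -0.29978172] 0.5663350480849215
[460. 207.] 128.0 [[0.5961, -0.5147], [0.5954, -0.549], [0.5659, -0.5457], [0.5665, -0.5116]] [ 0.5809768  -0.53028288] 0.7865964452755678
[484. 202.] 126.5 [[0.6073, -0.5775], [0.6067, -0.6095], [0.577, -0.6058], [0.5776, -0.574]] [ 0.59217825 -0.59172022] 0.8371426980325708
[198. 165.] 318.5 [[0.7165, 0.1508], [0.7148, 0.0764], [0.6835, 0.076], [0.685, 0.1499]] [0.69995817 0.11325055] 0.7090607321970646
[ 20. 114.] 135.0 [[0.7867, 0.6551], [0.9409, 0.5863], [0.9199, 0.5507], [0.7673, 0.6199]] [0.85368053 0.60299121] 1.0451645044432298
[ 8. 98.] 421.5 [[0.8262, 0.6554], [0.9795, 0.6762], [0.9773, 0.6291], [0.8247, 0.6099]] [0.9019489  0.64265368] 1.107481636041101
(282, 169) [ 0.6728 -0.0968  0.056 ]
(274, 127) [ 0.7763 -0.0797  0.062 ]
(332, 160) [ 0.6908 -0.2153  0.062 ]
(238, 183) [0.6395 0.0076 0.062 ]
(296, 216) [ 0.5591 -0.1263  0.062 ]
```

View pics/topz.png

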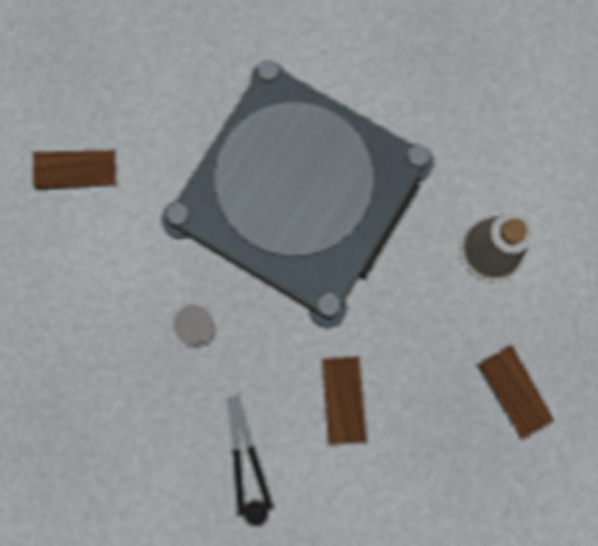

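```bash
cat >> h.py <<'E'
def pose():
    o=sensors.observe();return np.array(o['tcp_pos']),R.from_quat(o['orientation']),o
def plan(pos,yaw):
    """tool y down, tool x at heading yaw (deg). prints travel cm and dr deg"""
    p,r,o=pose();y=np.radians(yaw)
    X=np.array([np.cos(y),np.sin(y),0]);Y=np.array([0,0,-1.]);Z=np.cross(X,Y)
    t=R.from_matrix(np.c_[X,Y,Z]);tr=r.inv().apply(np.array(pos)-p)*100
    dr=(r.inv()*t).as_rotvec(degrees=True)
    print('tcp',p.round(4),'travel',tr.round(2),'dr',dr.round(2));return tr,dr
E
python3 - <<'E'
from h import *
p,r,o=pose();print(r.as_matrix().round(3));s=snapshot('wrist');print(np.array(s['hand_eye']).round(3))
plan([.40,-.15,.2],5)
a=grab('scene','scene1')
cv2.imwrite('pics/sz.png',cv2.resize(a['color'][130:310,160:350],None,fx=3.5,fy=3.2,interpolation=cv2.INTER_CUBIC))
E
```

```text
[[ 0.94  -0.     0.34 ]
 [-0.34  -0.001  0.94 ]
 [-0.    -1.    -0.001]]
[[ 0.001 -0.963 -0.27  -0.074]
 [ 0.     0.27  -0.963 -0.162]
 [ 1.     0.001  0.001  0.   ]
 [ 0.     0.     0.     1.   ]]
tcp [0.2123 0.5876 0.2223] travel [ 42.72   2.27 -62.99] dr [ 4.000e-02 -2.487e+01 -1.000e-02]
```

View pics/sz.png

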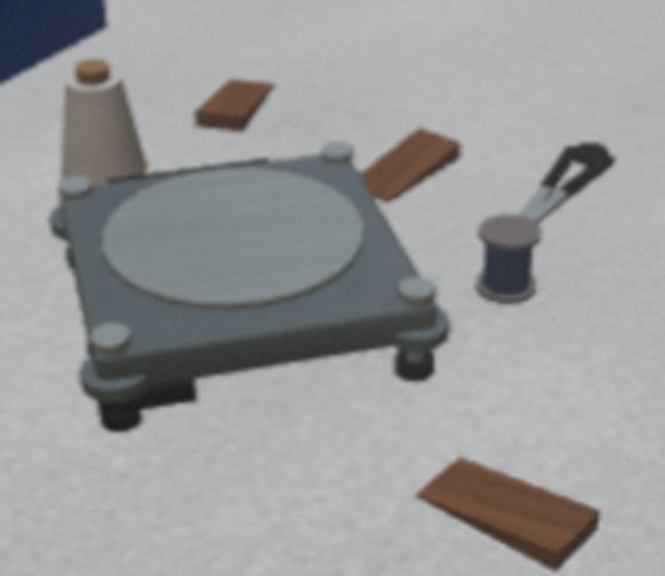

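Request:
servo_tool --motion '[{"travel": [3,0,-4],"dr": [0,-3,0],"hand": 1},{"travel": [6,0,-8.5],"dr": [0,-6,0],"hand": 0.5},{"travel": [9,0,-13],"dr": [0,-9,0],"hand": 0.3},{"travel": [12,0,-17.5],"dr": [0,-11,0],"hand": 0.2},{"travel": [14,0,-21],"dr": [0,-12,0],"hand": 0.2}]'

```text
time_s: 0.8
tcp_pos: [0.2724, 0.3435, 0.2227]
orientation: [-0.705, 0.048, -0.048, 0.706]
wrist_force: [0.7, -0.2, 0.6]
width: 0.676
```

```bash
python3 - <<'E'
from h import *
p,r,o=pose();print(o['joints'],o['width'])
plan([.40,-.15,.2],5)
E
```

```text
[ 8.73205538e-01  1.44603586e-01  2.02476767e+00 -2.36837606e-04
  9.71713860e-01 -5.61847375e-01] 0.6756744097954478
tcp [0.2724 0.3435 0.2227] travel [ 19.31   2.27 -47.17] dr [ -0.02 -12.77   0.03]
```

Request:
servo_tool --motion '[{"travel": [3,0,-4],"dr": [0,-3,0],"hand": 0.2},{"travel": [6,0,-8.5],"dr": [0,-6,0],"hand": 0.2},{"travel": [8,0,-13],"dr": [0,-9,0],"hand": 0.2},{"travel": [9,0.5,-17.5],"dr": [0,-11,0],"hand": 0.2},{"travel": [10,1,-22],"dr": [0,-12,0],"hand": 0.2}]'

```text
time_s: 1.3
tcp_pos: [0.3414, 0.1117, 0.2129]
orientation: [-0.707, -0.026, 0.025, 0.707]
wrist_force: [1.2, 0.0, 0.6]
width: 0.227
```

```bash
python3 - <<'E'
from h import *
p,r,o=pose();print(o['joints'],o['width'])
plan([.40,-.15,.2],5)
E
```

```text
[ 2.83218541e-01  3.00963500e-02  2.18349573e+00 -1.97680590e-04
  9.26690218e-01 -1.36081569e+00] 0.2270820067549215
tcp [0.3414 0.1117 0.2129] travel [  3.92   1.29 -26.53] dr [-0.01 -0.8   0.08]
```

Request:
servo_tool --motion '[{"travel": [1.5,0,-4.5],"dr": [0,-0.8,0],"hand": 0.2},{"travel": [2.5,0,-9],"dr": [0,-0.8,0],"hand": 0.2},{"travel": [3.0,0,-13.5],"dr": [0,-0.8,0],"hand": 0.2},{"travel": [3.5,0,-18],"dr": [0,-0.8,0],"hand": 0.2},{"travel": [3.9,0,-22.5],"dr": [0,-0.8,0],"hand": 0.2}]'

```text
time_s: 1.8
tcp_pos: [0.3964, -0.1101, 0.213]
orientation: [0.707, 0.031, -0.03, -0.706]
wrist_force: [0.9, 0.7, 0.3]
width: 0.202
```

Request:
servo_tool --motion '[{"travel": [0,0,-4],"dr": [0,0,0],"hand": 0.2},{"travel": [0,0,-4],"dr": [0,0,0],"hand": 0.2},{"travel": [0,0,-4],"dr": [0,0,0],"hand": 0.2}]'

```text
time_s: 2.1
tcp_pos: [0.3994, -0.1484, 0.2125]
orientation: [-0.706, -0.029, 0.03, 0.707]
wrist_force: [-0.4, -0.3, 0.6]
width: 0.2
```

```bash
python3 - <<'E'
from h import *
p,r,o=pose();print(o['joints'],o['width'],p)
s=grab('wrist','w1');cv2.imwrite('pics/w1z.png',cv2.resize(s['color'],(768,576),interpolation=cv2.INTER_CUBIC))
import pickle;pickle.dump(s,open('w1.pkl','wb'))
E
```

```text
[-3.83811867e-01  1.41270735e-01  2.05780348e+00  3.06472128e-04
  9.43061116e-01 -2.03825766e+00] 0.19982929520784024 [ 0.39937049 -0.148365    0.21254459]
```

View pics/w1z.png

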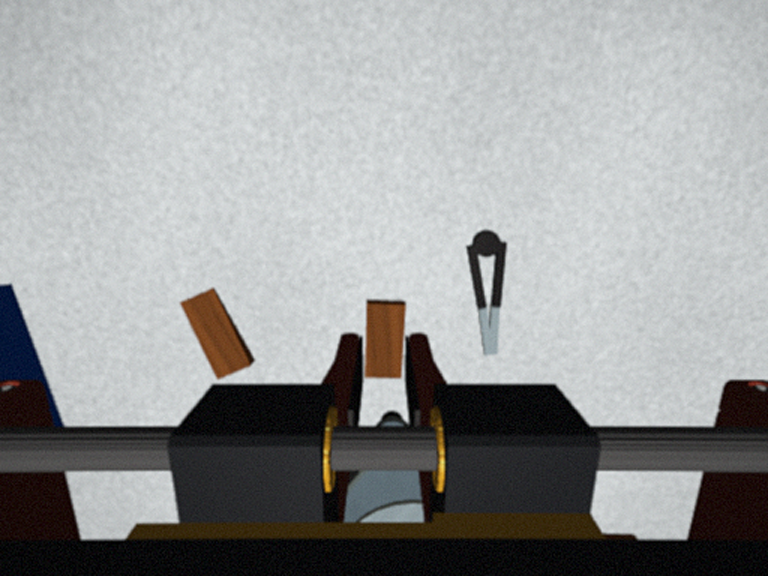

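```bash
cat > m.py <<'E'
from h import *
def wedges(s,lo=100):
    im=s['color'].astype(int);b,g,r=im[...,0],im[...,1],im[...,2]
    m=((r-b>18)&(r>40)&(r<170)&(r>1.4*b)).astype(np.uint8)
    out=[]
    for c in cv2.findContours(m,0,1)[0]:
        if cv2.contourArea(c)>lo: out.append((cv2.minAreaRect(c),c))
    return out
E
python3 - <<'E'
from m import *
import pickle;w=pickle.load(open('w1.pkl','rb'));t=grab('top','top1');sc=grab('scene','scene2')
cv2.imwrite('pics/scz.png',cv2.resize(sc['color'][140:240,210:330],None,fx=6,fy=6,interpolation=cv2.INTER_CUBIC))
cv2.imwrite('pics/tz.png',cv2.resize(cv2.convertScaleAbs(t['color'][195:285,260:350],alpha=1.7),None,fx=6.5,fy=6.5,interpolation=cv2.INTER_CUBIC))
cv2.imwrite('pics/wz.png',cv2.resize(w['color'][180:290,200:330],None,fx=5.5,fy=5.5,interpolation=cv2.INTER_CUBIC))
E
```

```text
(no output)
```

View pics/scz.png

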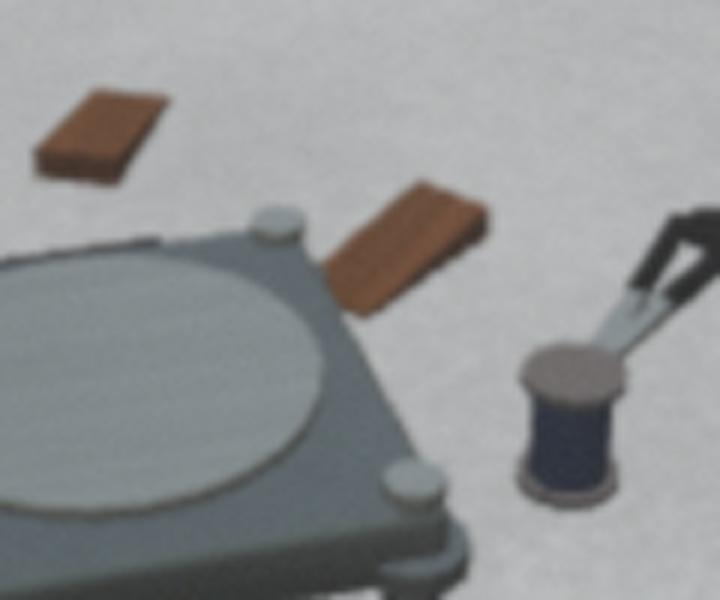

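View pics/tz.png

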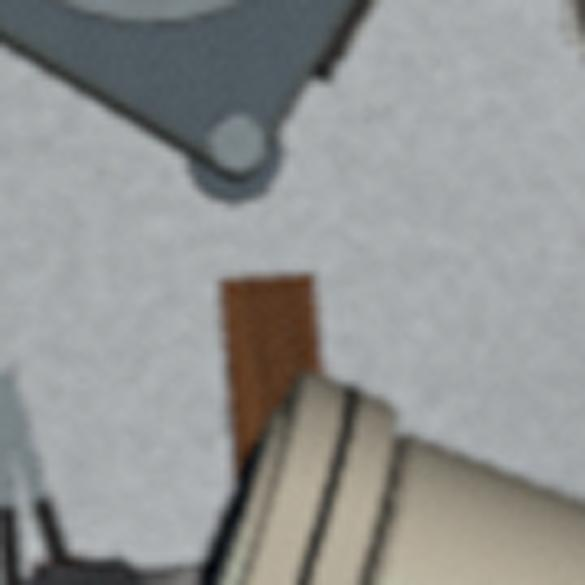

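View pics/wz.png

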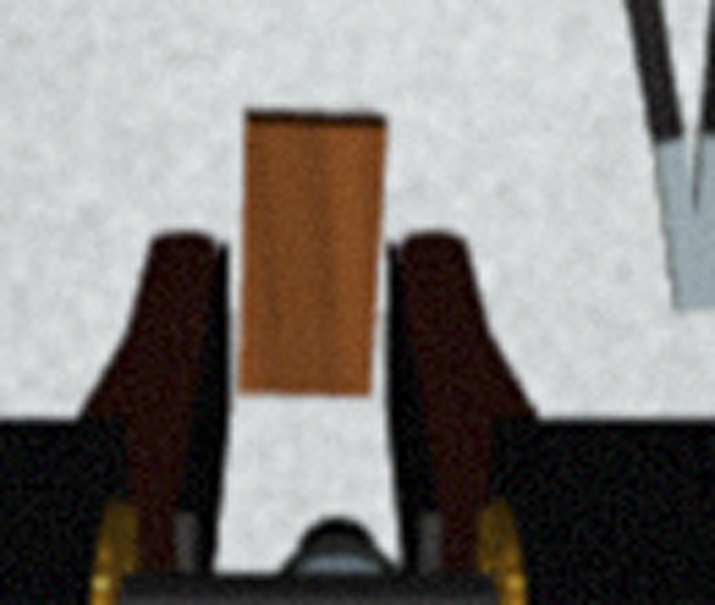

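```bash
python3 - <<'E'
from m import *
import pickle;w=pickle.load(open('w1.pkl','rb'));t=grab('top');sc=grab('scene')
f=lambda x,y:(170+x/2.6,100+y/2.6)
sT=(296.6,217.2);sS=(256.3,176.8)
print('screw',tri(t,sT,sc,sS),onz(t,*sT,.062),onz(sc,*sS,.062))
# corners: +y then -y
bT=[f(328,444),f(367,442)];tT=[(294.2,238.4),(308.2,237.2)]
bW=[(270.2,201.8),(244.9,201.1)];tW=[(267.5,251.6),(243.3,251.3)]
bS=[(291.3,175.3),(280.3,170.3)]
for i in range(2):
  print('butt T-W',tri(t,bT[i],w,bW[i]),'W',onz(w,*bW[i],.014),'T',onz(t,*bT[i],.014),'S',onz(sc,*bS[i],.014), 'T-S',tri(t,bT[i],sc,bS[i]))
  print('tip  T-W',tri(t,tT[i],w,tW[i]),'W',onz(w,*tW[i],.002),'T',onz(t,*tT[i],.002))
E
```

```text
screw (array([ 0.55721176, -0.12858138,  0.06005091]), np.float64(0.0021123356630060597)) [ 0.55630245 -0.12764159  0.062     ] [ 0.56011989 -0.12730039  0.062     ]
butt T-W (array([ 0.43460461, -0.12557716,  0.01352737]), np.float64(0.0004150483977287144)) W [ 0.43437809 -0.12542525  0.014     ] T [ 0.43469261 -0.12574268  0.014     ] S [ 0.43964265 -0.12507889  0.014     ] T-S (array([ 0.43535212, -0.12684977,  0.01131835]), np.float64(0.0023744136240340425))
tip  T-W (array([ 0.51100048, -0.12258813,  0.01027418]), np.float64(0.001763286239771407)) W [ 0.51490074 -0.12101412  0.002     ] T [ 0.51182708 -0.12385563  0.002     ]
butt T-W (array([ 0.43588629, -0.16037991,  0.01566369]), np.float64(0.001369271655179087)) W [ 0.43621733 -0.15974062  0.014     ] T [ 0.43602471 -0.16120125  0.014     ] S [ 0.43867722 -0.16010712  0.014     ] T-S (array([ 0.43621775, -0.16164281,  0.01232948]), np.float64(0.0007164402251113401))
tip  T-W (array([ 0.51364671, -0.15695813,  0.00936384]), np.float64(0.0006577675431375262)) W [ 0.5173576  -0.15668063  0.002     ] T [ 0.51421933 -0.15792608  0.002     ]
```

```bash
python3 - <<'E'
from h import *
plan([.405,-.1445,.005],2.5)
E
```

```text
tcp [ 0.3996 -0.1467  0.2127] travel [ 0.56 20.77  0.17] dr [-0.01  2.54 -0.01]
```

Request:
servo_tool --motion '[{"travel": [0,4,0],"dr": [0,2.5,0],"hand": 0.15},{"travel": [0,8,0.2],"dr": [0,2.5,0],"hand": 0.15},{"travel": [0,12,0.2],"dr": [0,2.5,0],"hand": 0.15},{"travel": [0,15,0.2],"dr": [0,2.5,0],"hand": 0.15},{"travel": [0,17,0.2],"dr": [0,2.5,0],"hand": 0.15}]'

```text
time_s: 2.85
tcp_pos: [0.3987, -0.1445, 0.0409]
orientation: [-0.707, -0.015, 0.016, 0.707]
wrist_force: [0.4, -0.5, -0.2]
width: 0.154
```

Request:
servo_tool --motion '[{"travel": [0,1.5,0],"dr": [0,0,0],"hand": 0.15},{"travel": [0,2.5,0],"dr": [0,0,0],"hand": 0.15},{"travel": [0,3.3,0],"dr": [0,0,0],"hand": 0.15},{"travel": [0,3.3,0],"dr": [0,0,0],"hand": 0.15}]'

```text
time_s: 3.25
tcp_pos: [0.3994, -0.1454, 0.0092]
orientation: [-0.707, -0.015, 0.016, 0.707]
wrist_force: [0.0, 0.7, 0.4]
width: 0.151
```

```bash
python3 - <<'E'
from h import *
print(plan([.405,-.1445,.005],2.5))
s=grab('wrist','w2');cv2.imwrite('pics/w2z.png',cv2.resize(s['color'],(768,576),interpolation=cv2.INTER_CUBIC))
E
```

```text
tcp [ 0.3994 -0.1454  0.0092] travel [0.57 0.42 0.07] dr [-0.02 -0.03 -0.05]
(array([0.56830348, 0.42417358, 0.0687123 ]), array([-0.02074174, -0.02518856, -0.04599636]))
```

View pics/w2z.png

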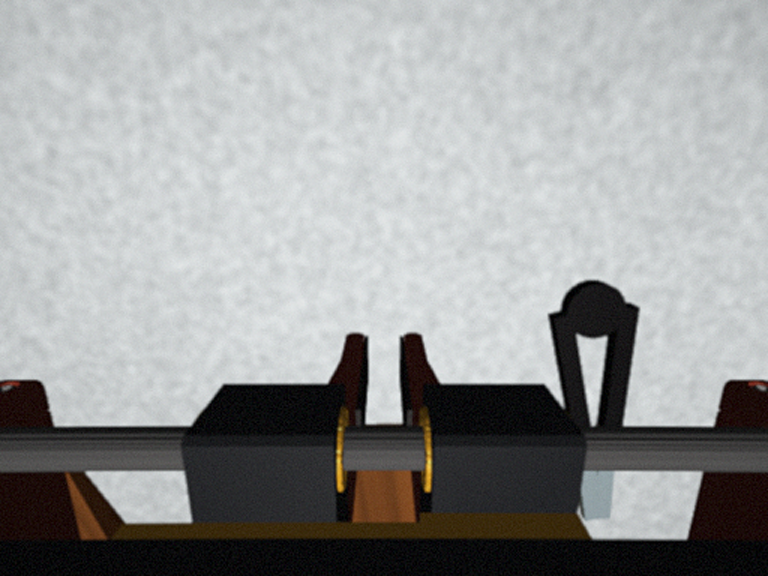

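Request:
servo_tool --motion '[{"travel": [0.0,0.4,0.1],"dr": [0,0,0],"hand": 0.15},{"travel": [0.8,0.5,0.1],"dr": [0,0,0],"hand": 0.15},{"travel": [1.5,0.5,0.1],"dr": [0,0,0],"hand": 0.15},{"travel": [2.2,0.5,0.1],"dr": [0,0,0],"hand": 0.15},{"travel": [2.8,0.5,0.1],"dr": [0,0,0],"hand": 0.15}]'

```text
time_s: 3.8
tcp_pos: [0.4286, -0.1438, 0.0049]
orientation: [0.707, 0.015, -0.015, -0.707]
wrist_force: [0.3, -0.5, -0.4]
width: 0.147
```

```bash
python3 - <<'E'
from h import *
p,r,o=pose();print(o['wrist_force'])
s=grab('top','top2');cv2.imwrite('pics/tz.png',cv2.resize(cv2.convertScaleAbs(s['color'][195:285,260:350],alpha=1.7),None,fx=6.5,fy=6.5,interpolation=cv2.INTER_CUBIC))
s=grab('scene','scene3')
cv2.imwrite('pics/scz.png',cv2.resize(s['color'][130:230,210:330],None,fx=6,fy=6,interpolation=cv2.INTER_CUBIC))
# arc plan, foot in frame
h0=np.radians(2.5);b=np.array([p[0],p[1]])+.010*np.array([np.cos(h0),np.sin(h0)])
F=np.array([.558,-.1277]);d=F-b
L=d@[np.cos(h0),np.sin(h0)];l=d@[-np.sin(h0),np.cos(h0)];print(p,'butt->foot',L,l)
E
```

```text
[ 0.34108972 -0.49127842 -0.41028193]
[ 0.42857041 -0.14380685  0.00491705] butt->foot 0.12000897667256048 0.010445880377267106
```

View pics/tz.png

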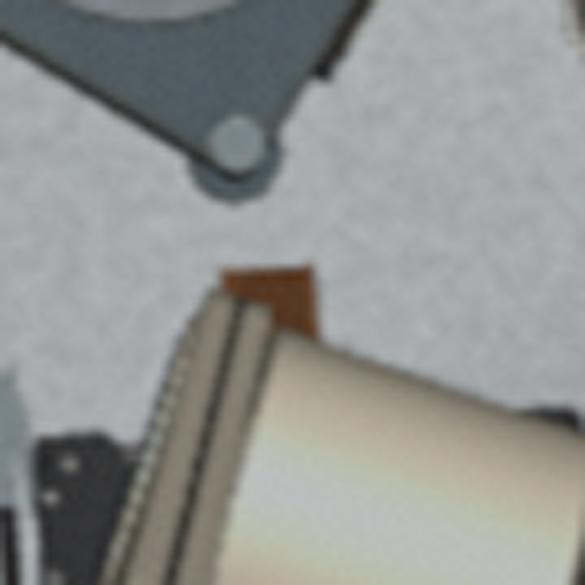

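View pics/scz.png

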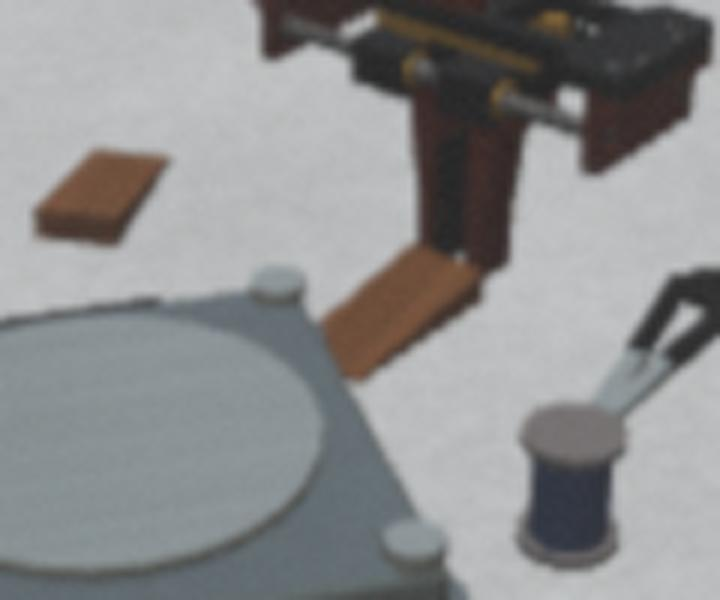

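Request:
servo_tool --motion '[{"travel": [0.8,0,-0.01],"dr": [0,-0.8,0],"hand": 0.15},{"travel": [1.7,0,-0.01],"dr": [0,-1.7,0],"hand": 0.15},{"travel": [2.5,0,0.01],"dr": [0,-2.5,0],"hand": 0.15},{"travel": [3.3,0,0.04],"dr": [0,-3.3,0],"hand": 0.15},{"travel": [4.0,0,0.07],"dr": [0,-4.0,0],"hand": 0.15}]'

```text
time_s: 4.4
tcp_pos: [0.4682, -0.1413, 0.0047]
orientation: [0.706, 0.04, -0.04, -0.706]
wrist_force: [-0.9, 0.5, 0.5]
width: 0.149
```

```bash
python3 - <<'E'
from h import *
p,r,o=pose();print(o['wrist_force'],p,r.as_matrix()[:,0])
s=grab('top','top3');cv2.imwrite('pics/tz.png',cv2.resize(cv2.convertScaleAbs(s['color'][195:285,260:350],alpha=1.7),None,fx=6.5,fy=6.5,interpolation=cv2.INTER_CUBIC))
s=grab('scene','scene4')
cv2.imwrite('pics/scz.png',cv2.resize(s['color'][130:230,210:330],None,fx=6,fy=6,interpolation=cv2.INTER_CUBIC))
h=r.as_matrix()[:2,0];b=p[:2]+.01*h;d=np.array([.558,-.1277])-b;print('foot rel butt',d@h,h[0]*d[1]-h[1]*d[0])
E
```

```text
[-0.92021594  0.48189428  0.4555837 ] [ 0.46823509 -0.14126975  0.00468673] [9.93575505e-01 1.13171068e-01 1.60626934e-04]
foot rel butt 0.08072392013060967 0.0033237833495785903
```

View pics/tz.png

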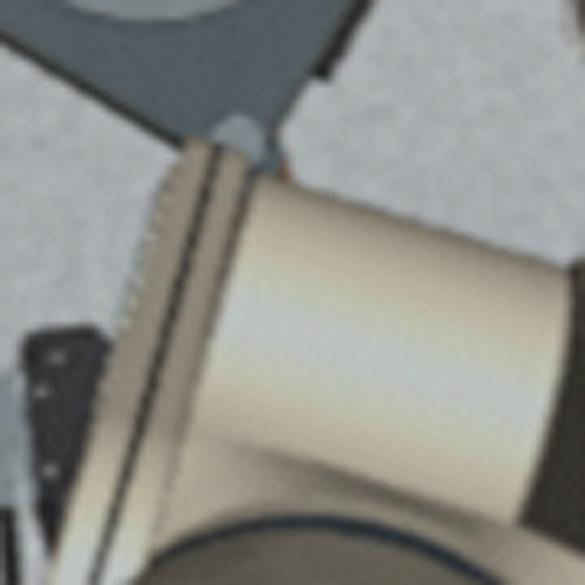

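View pics/scz.png

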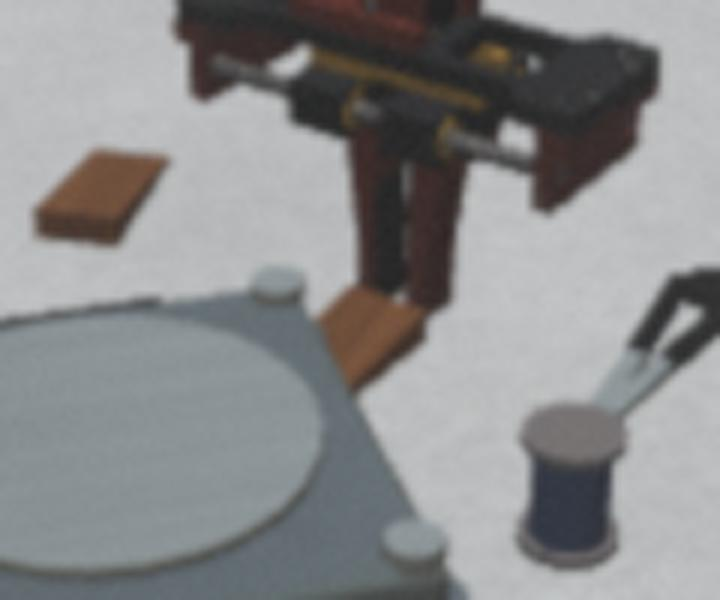

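Request:
servo_tool --motion '[{"travel": [0.6,0,-0.01],"dr": [0,-0.7,0],"hand": 0.15},{"travel": [1.2,0,-0.01],"dr": [0,-1.4,0],"hand": 0.15},{"travel": [1.8,0,0.0],"dr": [0,-2.0,0],"hand": 0.15},{"travel": [2.3,0,0.02],"dr": [0,-2.5,0],"hand": 0.15},{"travel": [2.3,0,0.02],"dr": [0,-2.5,0],"hand": 0.15}]'

```text
time_s: 5.0
tcp_pos: [0.4912, -0.1385, 0.0048]
orientation: [0.705, 0.056, -0.055, -0.705]
wrist_force: [-0.5, -0.6, -0.0]
width: 0.153
```

Request:
servo_tool --motion '[{"travel": [0.2,0,0.0],"dr": [0,0,0],"hand": 0.15},{"travel": [0.2,0,0],"dr": [0,0,0],"hand": 0.15}]'

```text
time_s: 5.2
tcp_pos: [0.4923, -0.1382, 0.0047]
orientation: [-0.705, -0.055, 0.055, 0.705]
wrist_force: [0.1, 1.1, 0.1]
width: 0.148
```

```bash
cat > st.py <<'E'
from h import *
p,r,o=pose();h=r.as_matrix()[:2,0];b=p[:2]+.01*h;d=np.array([.558,-.1277])-b;f=o['wrist_force']
print(p.round(4),'F',f.round(2),'fwd F',(f[:2]@h).round(2),'foot rel butt',d@h,h[0]*d[1]-h[1]*d[0])
E
python3 st.py
```

```text
[ 0.4923 -0.1382  0.0047] F [0.11 1.07 0.11] fwd F 0.28 foot rel butt 0.056580220653276975 0.00016336277238069782
```

Request:
servo_tool --motion '[{"travel": [0.15,0,0.0],"dr": [0,0,0],"hand": 0.15},{"travel": [0.3,0,0],"dr": [0,0,0],"hand": 0.15},{"travel": [0.3,0,0],"dr": [0,0,0],"hand": 0.15}]'

```text
time_s: 5.5
tcp_pos: [0.4954, -0.1378, 0.0047]
orientation: [0.705, 0.055, -0.055, -0.705]
wrist_force: [0.5, -0.3, 0.3]
width: 0.149
```

Request:
servo_tool --motion '[{"travel": [0.1,0,0.0],"dr": [0,0,0],"hand": 0.15},{"travel": [0.15,0,0],"dr": [0,0,0],"hand": 0.15},{"travel": [0.15,0,0],"dr": [0,0,0],"hand": 0.15}]'

```text
time_s: 5.8
tcp_pos: [0.4967, -0.1375, 0.0047]
orientation: [0.705, 0.055, -0.055, -0.705]
wrist_force: [-0.3, -0.1, -0.3]
width: 0.15
```

```bash
python3 st.py
```

```text
[ 0.4967 -0.1375  0.0047] F [-0.33 -0.09 -0.26] fwd F -0.34 foot rel butt 0.05206044185325949 0.00018428033502121063
```

Request:
servo_tool --motion '[{"travel": [0.1,0,0.0],"dr": [0,0,0],"hand": 0.15},{"travel": [0.15,0,0],"dr": [0,0,0],"hand": 0.15},{"travel": [0.15,0,0],"dr": [0,0,0],"hand": 0.15}]'

```text
time_s: 6.1
tcp_pos: [0.4982, -0.1373, 0.0047]
orientation: [0.705, 0.055, -0.055, -0.705]
wrist_force: [-0.3, 0.7, 0.3]
width: 0.15
```

Request:
servo_tool --motion '[{"travel": [0.1,0,0.0],"dr": [0,0,0],"hand": 0.15},{"travel": [0.1,0,0],"dr": [0,0,0],"hand": 0.15}]'

```text
time_s: 6.3
tcp_pos: [0.4987, -0.1371, 0.0046]
orientation: [-0.705, -0.055, 0.055, 0.705]
wrist_force: [-2.3, 0.7, 2.3]
width: 0.15
```

```bash
python3 st.py
```

```text
[ 0.4987 -0.1371  0.0046] F [-2.28  0.72  2.25] fwd F -2.14 foot rel butt 0.05003033628761345 4.769902524808141e-05
```

Request:
servo_tool --motion '[{"travel": [0.1,0,0.0],"dr": [0,0,0],"hand": 0.15},{"travel": [0.1,0,0],"dr": [0,0,0],"hand": 0.15}]'

```text
time_s: 6.5
tcp_pos: [0.4991, -0.1369, 0.0046]
orientation: [-0.705, -0.054, 0.056, 0.705]
wrist_force: [-5.1, -0.5, 4.7]
width: 0.151
```

```bash
python3 st.py
```

```text
[ 0.4991 -0.1369  0.0046] F [-5.14 -0.47  4.7 ] fwd F -5.15 foot rel butt 0.04956595637895395 -5.9227748260868435e-05
```

Request:
servo_tool --motion '[{"travel": [-0.5,0,0.0],"dr": [0,0,0],"hand": 0.15},{"travel": [-2,0,0],"dr": [0,0,0],"hand": 0.15},{"travel": [-3.5,-1,0],"dr": [0,0,0],"hand": 0.15},{"travel": [-5,-4,0],"dr": [0,0,0],"hand": 0.15},{"travel": [-7,-8,0],"dr": [0,0,0],"hand": 0.15}]'

```text
time_s: 7.0
tcp_pos: [0.4288, -0.1475, 0.0841]
orientation: [-0.704, -0.054, 0.056, 0.705]
wrist_force: [0.3, -0.0, 0.9]
width: 0.152
```

Request:
servo_tool --motion '[{"travel": [-1,-4,0],"dr": [0,0,0],"hand": 0.1},{"travel": [-2,-8,0],"dr": [0,0,0],"hand": 0},{"travel": [-3,-11,0],"dr": [0,0,0],"hand": 0},{"travel": [-3,-11,0],"dr": [0,0,0],"hand": 0}]'

```text
time_s: 7.4
tcp_pos: [0.4018, -0.1534, 0.1979]
orientation: [0.706, 0.057, -0.053, -0.704]
wrist_force: [1.3, 0.5, 0.1]
width: 0.007
```

```bash
python3 st.py; python3 - <<'E'
from h import *
s=grab('top','top4');cv2.imwrite('pics/tz.png',cv2.resize(cv2.convertScaleAbs(s['color'][195:285,260:350],alpha=1.7),None,fx=6.5,fy=6.5,interpolation=cv2.INTER_CUBIC))
s=grab('scene','scene5')
cv2.imwrite('pics/scz.png',cv2.resize(s['color'][130:230,210:330],None,fx=6,fy=6,interpolation=cv2.INTER_CUBIC))
s=grab('wrist','w3');cv2.imwrite('pics/w3z.png',cv2.resize(s['color'],(768,576),interpolation=cv2.INTER_CUBIC))
E
```

```text
[ 0.4018 -0.1534  0.1979] F [1.31 0.49 0.07] fwd F 1.37 foot rel butt 0.14826625027624124 0.0012548341630474191
```

View pics/tz.png

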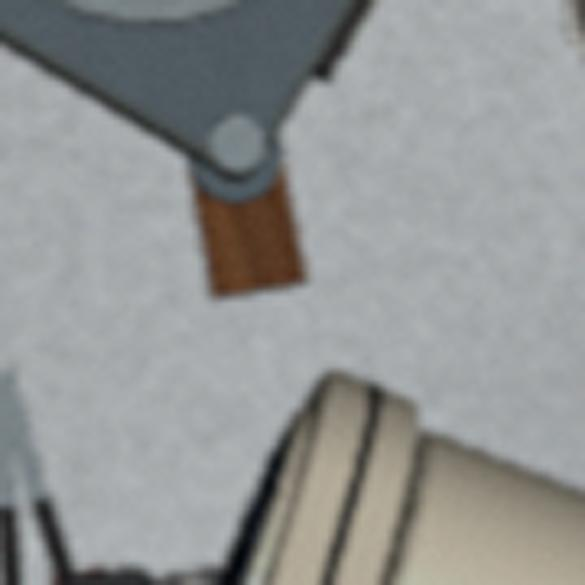

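View pics/scz.png

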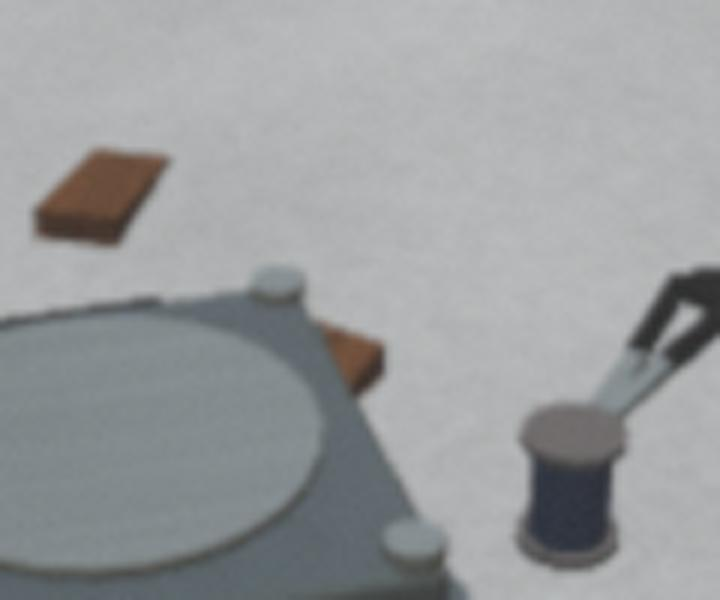

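View pics/w3z.png

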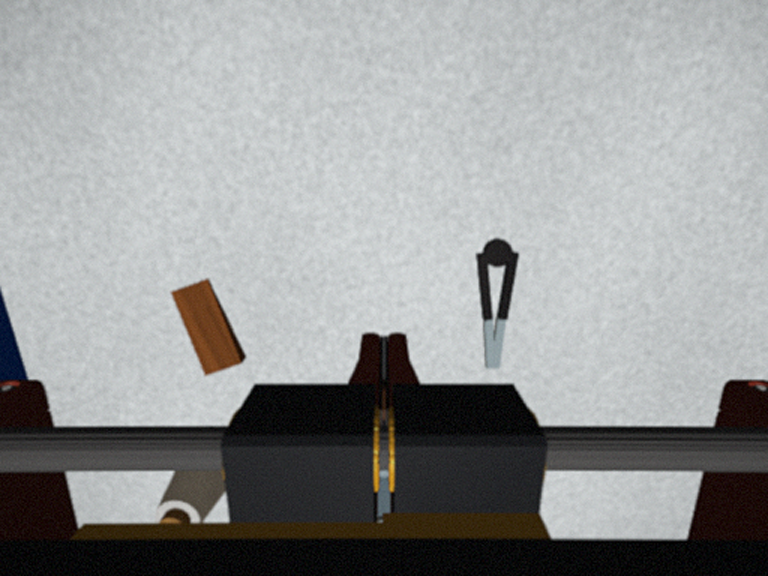

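```bash
python3 - <<'E'
from h import *
s=grab('top')
P=np.array([onz(s,u,v,.014)[:2] for u,v in [(292.8,240.7),(307.1,238.4)]]);b=P.mean(0);e=P[0]-P[1];h=np.array([e[1],-e[0]])/np.linalg.norm(e)
d=np.array([.557,-.1278])-b;print(P,b,np.degrees(np.arctan2(h[1],h[0])),'foot rel butt',d@h,h[0]*d[1]-h[1]*d[0])
plan([.557,-.1278,.085],8.5)
E
```

```text
[[ 0.50557945 -0.11972931]
 [ 0.51055827 -0.15414556]] [ 0.50806886 -0.13693744] 8.231565928985258 foot rel butt 0.04973527117620784 0.002037619513463901
tcp [ 0.4005 -0.1522  0.1935] travel [15.85 10.83 -0.02] dr [-0.05  0.43 -0.08]
```

Request:
servo_tool --motion '[{"travel": [4,0,0],"dr": [0,0,0],"hand": 0},{"travel": [8,0,0],"dr": [0,0,0],"hand": 0},{"travel": [12,3,0],"dr": [0,0,0],"hand": 0},{"travel": [15,6,0],"dr": [0,0,0],"hand": 0},{"travel": [15.85,9,0],"dr": [0,0,0],"hand": 0}]'

```text
time_s: 8.1
tcp_pos: [0.5604, -0.1271, 0.1015]
orientation: [-0.705, -0.056, 0.056, 0.705]
wrist_force: [-1.5, 0.2, 0.1]
width: 0.0
```

Request:
servo_tool --motion '[{"travel": [0,1.5,0],"dr": [0,0,0],"hand": 0},{"travel": [0,2.2,0],"dr": [0,0,0],"hand": 0},{"travel": [0,2.2,0],"dr": [0,0,0],"hand": 0}]'

```text
time_s: 8.4
tcp_pos: [0.5563, -0.1277, 0.0814]
orientation: [-0.705, -0.054, 0.056, 0.705]
wrist_force: [-0.4, -0.1, 0.7]
width: 0.008
```

```bash
python3 - <<'E'
from h import *
plan([.557,-.1278,.062],8.5)
s=grab('scene','scene6')
cv2.imwrite('pics/scz.png',cv2.resize(s['color'][130:230,210:330],None,fx=6,fy=6,interpolation=cv2.INTER_CUBIC))
E
```

```text
tcp [ 0.5563 -0.1277  0.0814] travel [ 0.08  1.94 -0.02] dr [-0.07  0.42 -0.17]
```

View pics/scz.png

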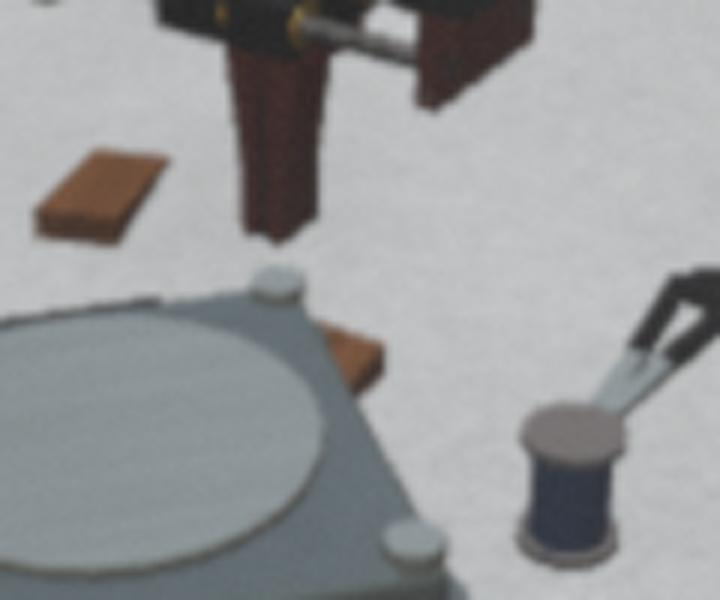

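Fingers stand above the screw head. Lower slowly to touch.

Request:
servo_tool --motion '[{"travel": [0.05,1.0,0],"dr": [0,0,0],"hand": 0},{"travel": [0.05,1.6,0],"dr": [0,0,0],"hand": 0},{"travel": [0.05,1.8,0],"dr": [0,0,0],"hand": 0},{"travel": [0.05,1.9,0],"dr": [0,0,0],"hand": 0}]'

```text
time_s: 8.85
tcp_pos: [0.5583, -0.1279, 0.0637]
orientation: [0.705, 0.055, -0.055, -0.705]
wrist_force: [-0.0, 0.3, 1.0]
width: 0.003
```

Request:
servo_tool --motion '[{"travel": [0,0.1,0],"dr": [0,0,0],"hand": 0},{"travel": [0,0.1,0],"dr": [0,0,0],"hand": 0}]'

```text
time_s: 9.05
tcp_pos: [0.5585, -0.1278, 0.0628]
orientation: [0.705, 0.055, -0.055, -0.705]
wrist_force: [0.1, 0.4, 0.5]
width: -0.001
```

Request:
servo_tool --motion '[{"travel": [0,0.1,0],"dr": [0,0,0],"hand": 0},{"travel": [0,0.1,0],"dr": [0,0,0],"hand": 0}]'

```text
time_s: 9.25
tcp_pos: [0.5586, -0.1279, 0.0623]
orientation: [0.705, 0.055, -0.055, -0.705]
wrist_force: [-1.4, -0.1, 5.9]
width: 0.003
```

Request:
servo_tool --motion '[{"travel": [0,0.05,0],"dr": [0,0,0],"hand": 0},{"travel": [0,0.05,0],"dr": [0,0,0],"hand": 0}]'

```text
time_s: 9.45
tcp_pos: [0.5586, -0.1279, 0.0623]
orientation: [0.705, 0.055, -0.055, -0.705]
wrist_force: [-3.5, 0.1, 9.7]
width: 0.006
```

Request:
servo_tool --motion '[{"travel": [0,0.03,0],"dr": [0,0,0],"hand": 0},{"travel": [0,0.03,0],"dr": [0,0,0],"hand": 0},{"travel": [0,0.03,0],"dr": [0,0,0],"hand": 0},{"travel": [0,0.03,0],"dr": [0,0,0],"hand": 0},{"travel": [0,0.03,0],"dr": [0,0,0],"hand": 0}]'

```text
time_s: 9.95
tcp_pos: [0.5586, -0.1279, 0.0622]
orientation: [0.705, 0.055, -0.055, -0.705]
wrist_force: [-3.3, 0.5, 11.7]
width: 0.004
```

Request:
servo_tool --motion '[{"travel": [0,0,0],"dr": [0,0,0],"hand": 0},{"travel": [0,0,0],"dr": [0,0,0],"hand": 0},{"travel": [0,0,0],"dr": [0,0,0],"hand": 0}]'

```text
time_s: 10.25
tcp_pos: [0.5586, -0.1279, 0.0622]
orientation: [0.705, 0.055, -0.055, -0.705]
wrist_force: [-4.0, 1.1, 13.6]
width: 0.003
```

Request:
servo_tool --motion '[{"travel": [0,-0.3,0],"dr": [0,0,0],"hand": 0},{"travel": [0,-1.5,0],"dr": [0,0,0],"hand": 0},{"travel": [0,-5,0],"dr": [0,0,0],"hand": 0},{"travel": [-3,-9,0],"dr": [0,0,0],"hand": 0},{"travel": [-7,-12,0],"dr": [0,0,0],"hand": 0}]'

```text
time_s: 10.75
tcp_pos: [0.4905, -0.139, 0.1834]
orientation: [0.705, 0.057, -0.054, -0.704]
wrist_force: [0.5, 0.7, 0.0]
width: 0.006
```

Request:
servo_tool --motion '[{"travel": [-4,0,0],"dr": [0,0,0],"hand": 0},{"travel": [-8,0,0],"dr": [0,0,0],"hand": 0},{"travel": [-9,0,0],"dr": [0,0,0],"hand": 0},{"travel": [-9,0,0],"dr": [0,0,0],"hand": 0}]'

```text
time_s: 11.15
tcp_pos: [0.3995, -0.1528, 0.1816]
orientation: [0.705, 0.055, -0.054, -0.705]
wrist_force: [1.4, -0.1, 0.6]
width: 0.005
```

```bash
python3 - <<'E'
from h import *
s=grab('top','top5');cv2.imwrite('pics/tz.png',cv2.resize(cv2.convertScaleAbs(s['color'][100:310,170:400],alpha=1.6),None,fx=2.6,fy=2.6,interpolation=cv2.INTER_CUBIC))
cv2.imwrite('pics/tz2.png',cv2.resize(cv2.convertScaleAbs(s['color'][195:285,260:350],alpha=1.7),None,fx=6.5,fy=6.5,interpolation=cv2.INTER_CUBIC))
s=grab('scene','scene7')
cv2.imwrite('pics/scz.png',cv2.resize(s['color'][130:310,160:350],None,fx=3.5,fy=3.2,interpolation=cv2.INTER_CUBIC))
E
```

```text
(no output)
```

View pics/tz.png

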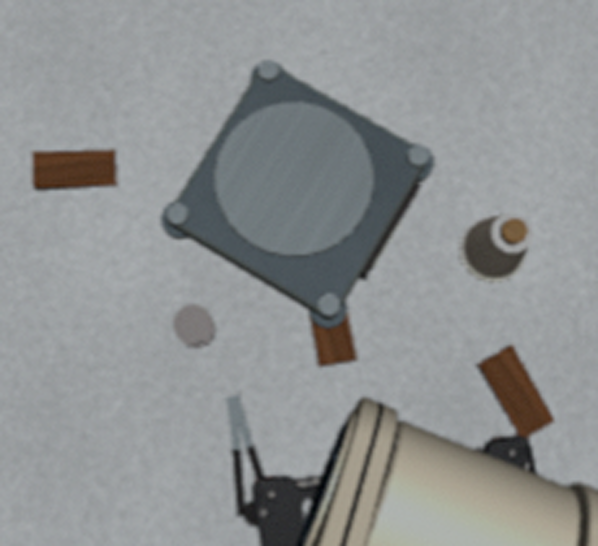

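View pics/tz2.png

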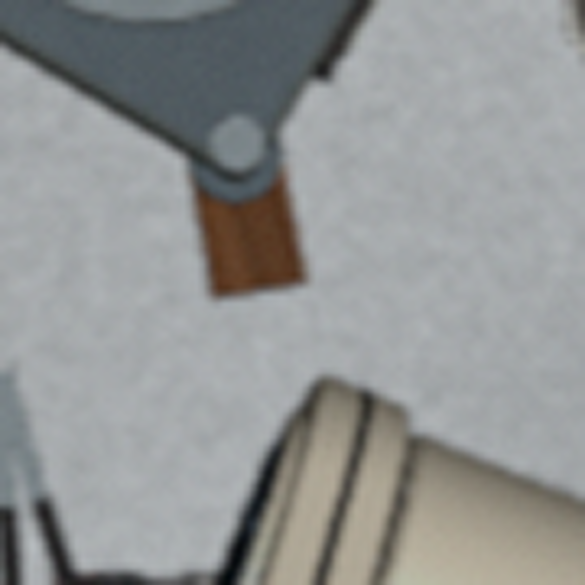

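View pics/scz.png

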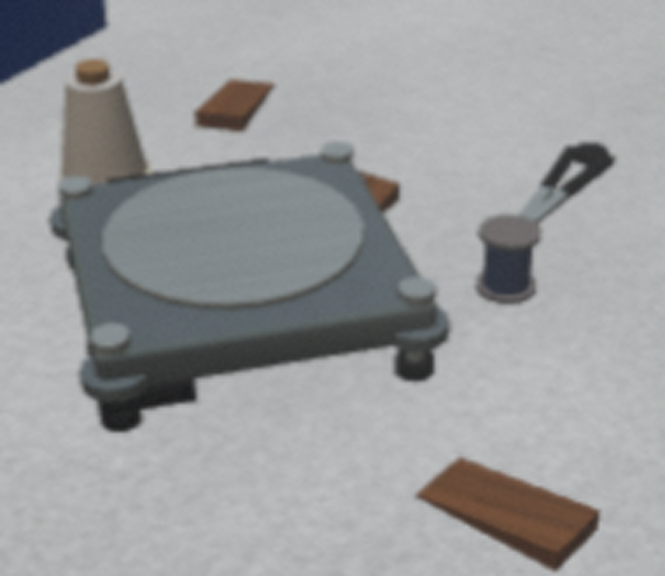

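Pressing 10–13.6 N lowered the head by only 0.1 mm. Wedge, scale and bystanders look the same before and after, and the arm is clear, so I'm handing in.

```bash
python3 -c "
from h import *
print(workorder.job_done())"
```

```text
the job is handed in; nothing more can be done
None
```

I pushed the wedge under the short foot until it was snug, checked it by pressing on the screw head, let go and handed the job in. It reports no verdict. The arm took about 11 s of the 72 s allowed.

- **Pushing:** I used the two slightly opened fingertips on the butt, along a gentle arc. The push force stayed within sensor noise until the foot was about 50 mm ahead of the butt, then rose to about 5 N. The text puts snug at 51 mm.
- **Wedge position:** From the top camera, the foot's centre is 49.7 mm ahead of the butt, which is about 10 mm tipward of the wedge's middle. It lies about 2 mm off the centre line. All of this is within the limits, with the calibration good to about 2 mm.
- **Press:** The closed fingers pressed on the screw head at about 10 N, rising to 13.6 N, for over 0.5 s. The fingertips sank only about 0.1 mm, against up to 8 mm if the corner still rocked. The force on the wedge itself cannot be measured directly.
- **Surroundings:** In the last pictures the scale, cone, spool and snips look unmoved and the wedge has not shifted from the press. The arm is clear of everything.

Two readings did not quite fit:
- **Screw head position:** The two fixed cameras disagreed by about 4 mm in x. I worked between the two values.
- **Extra force on the fingers:** They also felt about 4.7 N upward at the end of the push and 3–4 N sideways during the press. I saw no effect from either.

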